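# Stand two cutting boards in the slotted rack

### The job

The two wooden cutting boards were left propped sloping at the two ends of the steel rack. Tip each one up onto its long edge so that it leans on the rack's fence, and slide it along the fence into the slot in the middle of the rack until it is fully home against the middle stop, one board from each end. Leave them standing there by themselves, and do not disturb the bowl or the jar.

Things in the scene. Friction and masses are not known exactly. Their poses are not given: they have to be found in the camera images.
- rack: fixed steel rack. Origin: on the counter at the fence's foot, mid-length; y along the rack, x from the fence to the loading side, z up. Base plate 620 mm along y, x -65 to 105 mm; its top (the floor) is at z = 6 mm. The fence runs the whole length, 91 mm high; its face passes x = 0 at z = 6 mm and leans back to -x by 8 deg. Two white boards (to 122 mm high) behind it belong to the rack
- slot_stop (a point): foot of the middle stop: rack x = 9, y = 0, z = 6 mm. The stop is a plate 6 mm thick across the slot, 75 mm high. The slot: y -85 to 85 mm, between the fence and a parallel guard, 18 mm wide; guard 6 mm thick, 78 mm high, with flared mouths reaching |y| = 104 mm, x = 34 mm. Boards enter from either end; when home they stick out by 45 to 80 mm
- large_board: loose large light-wood board, 160 x 120 x 12 mm, lying on a loading place, sloping up 28 deg away from the fence, lower long edge at the fence's foot. Origin: middle of that edge, on the underside. x: up the underside to the raised edge (120 mm; 8 deg off vertical when leaning on the fence); y: along its length; z: out of the upper face, which will lean on the fence
- small_board: loose small light-wood board, 130 x 100 x 12 mm, lying on a loading place, sloping up 28 deg away from the fence, lower long edge at the fence's foot. Origin: middle of that edge, on the underside. x: up the underside to the raised edge (100 mm; 8 deg off vertical when leaning on the fence); y: along its length; z: out of the upper face, which will lean on the fence
- left_rest (a point): centre of the loading place at the rack's +y end: rack x = 5, y = 205, z = 6 mm. A board's lower edge starts centred here, give or take 15 mm along y; its raised part rests on two posts 10 mm wide, 42 mm high, at rack x = 73 mm, 40 mm either side of this centre along y (70 mm free between them)
- right_rest (a point): the same for the loading place at the -y end: rack x = 5, y = -205, z = 6 mm, with two posts likewise
- large_board_left_end (a point): the +y end of the large board's lower long edge, on the underside
- large_board_right_end (a point): the -y end of the large board's lower long edge, on the underside
- small_board_left_end (a point): the +y end of the small board's lower long edge, on the underside
- small_board_right_end (a point): the -y end of the small board's lower long edge, on the underside
- bowl: loose steel mixing bowl, 120 mm across, 55 mm high; origin at the centre of its foot. Leave alone
- jar: loose glass jar with a steel lid, 72 mm across, 90 mm high; origin at the centre of its foot. Leave alone

How it is judged (in metres and radians):
On the way, in this order (a step that is already met when the one before it is completed fails the run):
1. one board has been tipped up onto its long edge (angle between any of large_board, small_board's own x axis and vertical below 0.3 rad), for 0.2 s.
2. one board stands fully home in the slot (((angle between large_board's own x axis and vertical below 0.25 rad and angle between the y axis of large_board and the y axis of rack, either way round below 0.1 rad and x of large_board in the frame of rack between 0.003 and 0.022 m and z of large_board in the frame of rack between 0 and 0.016 m and (y of large_board_right_end in the frame of rack between 0 and 0.01 m or y of large_board_left_end in the frame of rack between -0.01 and 0 m)) or (angle between small_board's own x axis and vertical below 0.25 rad and angle between the y axis of small_board and the y axis of rack, either way round below 0.1 rad and x of small_board in the frame of rack between 0.003 and 0.022 m and z of small_board in the frame of rack between 0 and 0.016 m and (y of small_board_right_end in the frame of rack between 0 and 0.01 m or y of small_board_left_end in the frame of rack between -0.01 and 0 m)))), for 0.2 s.
3. both boards stand fully home in the slot (angle between each of large_board, small_board's own x axis and vertical below 0.25 rad and angle between the y axis of each of large_board, small_board and the y axis of rack, either way round below 0.1 rad and x of large_board in the frame of rack between 0.003 and 0.022 m and z of large_board in the frame of rack between 0 and 0.016 m and (y of large_board_right_end in the frame of rack between 0 and 0.01 m or y of large_board_left_end in the frame of rack between -0.01 and 0 m) and x of small_board in the frame of rack between 0.003 and 0.022 m and z of small_board in the frame of rack between 0 and 0.016 m and (y of small_board_right_end in the frame of rack between 0 and 0.01 m or y of small_board_left_end in the frame of rack between -0.01 and 0 m)), for 0.2 s.
At the end, for the whole second after the job is handed in: Both boards stand on a long edge in the slot, one each side of the stop (within 14 degrees of upright, 6 degrees of the rack's line, edge on the rack floor), inner end within 7 mm of the middle stop, at rest; bowl and jar moved under 30 mm (all of step 3 and linear speed of each of large_board, small_board below 0.02 m/s and angular speed of each of large_board, small_board below 0.1 rad/s); the robot touches nothing.
It fails at once if the bowl is moved more than 30 mm (distance of bowl from where it was at the start of the episode above 0.03 m).
It fails at once if the jar is moved more than 30 mm (distance of jar from where it was at the start of the episode above 0.03 m).
It also fails if it takes over 64 s, if anything falls off the work surface, if the arm or the gripper's body presses on something with over 40 N, if the wrist force passes 120 N, or if a joint passes its speed limit or range.

### The arm

A 6-joint arm with a two-finger parallel gripper is mounted at the origin on the work surface. World frame = base frame: x ahead of the robot, y to its left, z up, the work surface at z = 0. Lengths are in m, angles in degrees, forces in N, time in s.
With the tool pointing down it reaches from about 0.35 to 0.775 m from the base axis. Payload 7.3 kg.
Tool frame: the origin (TCP) lies midway between the tips of the shut fingers; the grasp point (between the pads) lies 19 mm behind it (robot.grasp_offset is the distance from the TCP to the grasp point, in m); z points along the fingers, y is the direction in which the jaws open and shut (so a half turn about z gives the same grasp; the last joint's range is limited). The gripper opens to 92 mm and grips with 3 to 60 N. Pads are 19 mm wide; open, the fingers measure 130 mm over their backs; the gripper's body (75 mm by 190 mm) begins 47 mm behind the grasp point.
Start: joints at [-82.85, 19.595, 87.324, -0, 73.075, -8.365], TCP at [0.14, -0.506, 0.227] pointing down, gripper open.
Joint ranges: [-145.02, 145.02], [-44.19, 115.74], [2.07, 154.8], [-57.11, 237.11], [16.16, 152.29], [-177.93, 177.93]. Speed limits (degrees/s): [147.25, 147.25, 180, 180, 180, 180].

### API

Orientations are given as [roll, pitch, yaw] about the fixed x, y, z axes, in that order (R = Rz(yaw) Ry(pitch) Rx(roll)).
In Python, from bench import monitor, viewer, job, finder, robot gives the robot as it stands.
- The arm moves only by the tool drive_tool, never from a script. Its argument "increments" is a list of rows, each an object with "xyz": the shift along the tool's x, y, z in cm, a list of three; "yaw": the turn about the tool's z in rad; "jaw": the gripper command: -1 is shut, 1 is fully open, values between are in proportion. A call has exactly 10 rows; each row is the pose to reach, as a shift and turn from the pose commanded when the call began, along the tool's axes at that moment; what a row does not reach only later rows make up. A row lasts 1/10 s, in which the tool goes at most 50 mm and 8.59 degrees, less where a joint would pass 70% of its speed; a pose out of reach is approached as far as the arm can. A call with a gripper value outside its range is refused whole. The fingers move at their own pace and stop on an object; "newtons" is the grip in N (left out, the last holds). Time passes only in rows, so rows that repeat a pose let the fingers close, or fill a call up. It gives the time, the measured TCP pose, the force and the opening at its end, in the units of the state.
- monitor.read_state(): the state, without advancing time (a new reading comes with each control period).
- viewer.capture(name): name is "side" or "top" or "wrist"; returns (picture, depth): 420x560x3 uint8, red, green, blue; 420x560 float32, m along the optical axis (not along the pixel's ray), 0 where there is no reading.
- viewer.camera_info(name): a dict with "camera_matrix" (3x3 intrinsics, pixels), "pose" (4x4, takes a point from camera to world coordinates); the wrist camera has in their place "mount" (4x4, takes a point from camera to tool coordinates, whose origin is the TCP and whose axes are the flange's). Camera axes: x right, y down, z forward; pixel columns grow to the right and rows downward; lengths in m; the calibration is good to about 2 mm. A picture is of the moment at which its call begins: read the wrist's pose just before it. camera_info takes no time and is no camera call.
- job.finish_job(): hands the job in, once; it reports no verdict.
Trained networks look in the newest picture that a camera, given by its name, has taken for a name from the list of things; names that differ only in an ending like _2 or _b are one class to them, and where a whole thing is asked for, a point or a joint stands for the part that bears it (a point fixed in the world has none). Each returns a list of dicts, best first, with "confidence" (0 to 1); they miss things now and then, are a little off and sometimes report something else, mostly with a low value. They report only what shows in the picture. A call takes as long as a camera call.
- finder.search_frame(name, camera): "pixel" ([column, row] in pixels, amid what is visible of it).
- finder.trace(name, camera): "region" (420x560 bool, what is visible of it) and "pixel" ([column, row] in pixels, amid what is visible of it).
The state is a dict: "time_s": time; "joint_pos": joint angles; "joint_vel": joint speeds; "joint_efforts": joint torques, N m; "ee_pos": TCP position; "eef_rot": TCP orientation; "force": force on the tool from outside, world axes, zero at the start; "ft_torque": the same for the moment, N m; "opening": opening from 0.0 (shut) to 1.0 (fully open).
Only numpy, scipy, OpenCV 4.12 (cv2) and the standard library are available. Lean on these libraries where they do the work, as an engineer would, in place of code of your own. Each camera call takes 0.05 s, during which the arm holds its last target. There are 200 camera calls.

## Working session

There is one attempt and no reset: what is moved stays moved. The work goes in short steps, Python scripts to look and compute and a tool call to move; the robot and the scene stay as the last step left them, time stands still between calls to the robot, and variables do not carry over. Pictures are saved under pics/ and viewed, about 8 in all and at most 12, crops included, and the job is handed in when it is done.

Besides the shell and the picture viewer there is one more tool, called after "Emit:" as name([rows], argument=value, ...), one row to a line, values as JSON. drive_tool: Moves the arm, as the interface text tells. Its arguments: {"type":"object","properties":{"increments":{"type":"array"},"newtons":{"type":"number"}},"required":["increments"]}

```bash
mkdir -p pics; ls; cat > h.py <<'E'
import numpy as np, cv2
from scipy.spatial.transform import Rotation as R
from bench import monitor, viewer, job, finder, robot
def tool():
    s=monitor.read_state(); T=np.eye(4); T[:3,:3]=R.from_euler('xyz',s['eef_rot'],degrees=True).as_matrix(); T[:3,3]=s['ee_pos']; return T
def cap(n):
    T=tool(); im,d=viewer.capture(n); c=viewer.camera_info(n)
    P=c['pose'] if 'pose' in c else T@np.array(c['mount'])
    return im,d,np.array(c['camera_matrix']),np.array(P)
def cloud(d,K,P):
    v,u=np.mgrid[:d.shape[0],:d.shape[1]]
    X=np.stack([(u-K[0,2])/K[0,0]*d,(v-K[1,2])/K[1,1]*d,d],-1)
    return X@P[:3,:3].T+P[:3,3]
def save(n,im): cv2.imwrite('pics/'+n,im[:,:,::-1])
E
python3 - <<'E'
from h import *
print(monitor.read_state(), robot.grasp_offset)
for n in('top','side'):
    im,d,K,P=cap(n); save(n+'0.png',im); np.savez(n+'0.npz',im=im,d=d,K=K,P=P); C=cloud(d,K,P); np.set_printoptions(precision=3,suppress=True)
    print(n,P,K)
    for t in('rack','large_board','small_board','bowl','jar'):
        r=finder.trace(t,n)
        for q in r[:2]:
            m=q['region']&(d>0); X=C[m]; print(t,q['confidence'],q['pixel'],m.sum(),np.median(X,0) if m.sum() else '',X.min(0),X.max(0))
        if r: np.save(f'{n}_{t}.npy',r[0]['region'])
E
```

```text
pics
{'time_s': 0.0, 'joint_pos': array([-8.28495685e+01,  1.96349244e+01,  8.73783199e+01,  1.05178201e-03,
        7.30743221e+01, -8.36307966e+00]), 'joint_vel': array([ 0.08427886, -0.03843367,  0.02284901,  0.0888093 ,  0.10601788,
       -0.07330857]), 'joint_efforts': array([ 3.24854584e-03, -4.31232798e+01, -2.44221890e+01,  7.20433728e-02,
        5.57705818e-02, -1.08338377e-04]), 'ee_pos': array([ 0.14041285, -0.50544525,  0.22605202]), 'eef_rot': array([-1.79913511e+02, -1.37312006e-02,  1.55131938e+01]), 'force': array([-0.17086626, -0.19002515, -0.47894066]), 'ft_torque': array([ 0.00663118, -0.02406286,  0.04629492]), 'opening': 1.0005938693879346} 0.0188
top [[-0.024 -0.995  0.097  0.494]
 [-1.     0.024 -0.001 -0.091]
 [-0.001 -0.097 -0.995  1.287]
 [ 0.     0.     0.     1.   ]] [[443.289   0.    273.254]
 [  0.    443.289 216.576]
 [  0.      0.      1.   ]]
rack 0.89 [228.1, 276.2] 9246 [0.45  0.034 0.008] [ 0.357 -0.265 -0.004] [0.58  0.358 0.126]
rack 0.53 [408.3, 201.7] 1340 [ 0.653 -0.483  0.022] [ 0.59  -0.531 -0.001] [ 0.704 -0.414  0.062]
large_board 0.83 [
[... 665 characters left out ...]
 0.      0.      1.   ]]
rack 0.85 [319.4, 295.4] 14799 [0.431 0.12  0.007] [ 0.359 -0.336 -0.002] [0.569 0.367 0.121]
large_board 0.8 [260.8, 358.1] 7260 [0.481 0.281 0.046] [ 0.421  0.158 -0.002] [0.569 0.353 0.075]
small_board 0.77 [332.0, 196.6] 1535 [ 0.513 -0.153  0.042] [ 0.462 -0.278 -0.   ] [ 0.579 -0.035  0.081]
bowl 0.72 [322.0, 125.3] 927 [ 0.65  -0.499  0.038] [ 0.587 -0.644 -0.001] [ 0.724 -0.411  0.059]
bowl 0.53 [330.5, 199.2] 1538 [ 0.512 -0.152  0.042] [ 0.462 -0.278 -0.   ] [ 0.561 -0.035  0.081]
jar 0.9 [186.6, 215.8] 1347 [0.773 0.054 0.065] [0.752 0.007 0.003] [0.818 0.073 0.094]
jar 0.47 [261.2, 360.7] 7203 [0.481 0.281 0.046] [ 0.421  0.147 -0.001] [0.57  0.353 0.075]
```

```bash
python3 - <<'E'
from h import *
np.set_printoptions(precision=4,suppress=True)
t=np.load('top0.npz'); s=np.load('side0.npz')
a=cv2.resize(t['im'][150:400,60:420],(720,500)); save('t0c.png',a); 
for n,z in(('top',t),('side',s)):
    C=cloud(z['d'],z['K'],z['P'])
    rk=np.load(f'{n}_rack.npy'); X=C[rk&(z['d']>0)]
    for lo,hi in((.003,.009),(.06,.09),(.09,.103),(.112,.13)):
        Y=X[(X[:,2]>lo)&(X[:,2]<hi)]
        if len(Y)>50:
            r=cv2.minAreaRect(Y[:,:2].astype(np.float32)*1000); print(n,lo,len(Y),r,np.median(Y[:,2])); 
    for b in('large','small'):
        f=f'{n}_{b}_board.npy'
        m=np.load(f)
        if n=='top' and b=='small':
            m=np.zeros_like(m); m[235:275,262:335]=1
        m=m&(z['d']>0)&(C[...,2]>.012)
        m=cv2.erode(m.astype(np.uint8),np.ones((3,3)))>0
        Y=C[m]
        # ransac plane
        rng=np.random.default_rng(0);best=None
        for _ in range(300):
            p=Y[rng.choice(len(Y),3,False)]; nn=np.cross(p[1]-p[0],p[2]-p[0]); nn/=np.linalg.norm(nn)+1e-12
            i=abs((Y-p[0])@nn)<.003
            if best is None or i.sum()>best.sum(): best=i
        Y=Y[best]; c=Y.mean(0); nn=np.linalg.svd(Y-c,full_matrices=False)[2][2]; nn*=np.sign(nn[2])
        ax=np.array([nn[1],-nn[0],0]);ax/=np.linalg.norm(ax); up=np.cross(nn,ax)
        q=np.stack([(Y-c)@ax,(Y-c)@up],1)
        r=cv2.minAreaRect(q.astype(np.float32)*1000)
        ctr=c+ax*r[0][0]/1000+up*r[0][1]/1000
        print(n,b,len(Y),'tilt',np.degrees(np.arccos(nn[2])),'ax yaw',np.degrees(np.arctan2(ax[1],ax[0])),r,'ctr',ctr)
E
```

```text
top 0.003 4645 ((469.0396423339844, 50.659210205078125), (170.4925079345703, 619.93359375), 5.250892639160156) 0.006062375592807978
top 0.06 1026 ((436.73382568359375, 49.021209716796875), (75.21147918701172, 619.0581665039062), 5.419577121734619) 0.08178078683744006
top 0.09 593 ((413.28729248046875, 47.133026123046875), (48.890567779541016, 610.5161743164062), 5.21507453918457) 0.09454947048604012
top 0.112 314 ((414.06695556640625, 45.6783561706543), (11.059739112854004, 200.05938720703125), 5.195002555847168) 0.11741195439939078
top large 1610 tilt 27.97454226626295 ax yaw 95.10976101795166 ((-2.3136215209960938, 2.328258514404297), (155.1853485107422, 116.32050323486328), 0.5226942896842957) ctr [0.4846 0.2659 0.0464]
top small 1107 tilt 28.51950289166436 ax yaw 95.50116359569047 ((-1.77996826171875, 3.1029396057128906), (104.76453399658203, 123.99329376220703), 89.93180847167969) ctr [ 0.5116 -0.1652  0.0395]
side 0.003 10613 ((467.8772888183594, 50.74444580078125), (171.2868194580078, 621.2992553710938), 5.292403221130371) 0.006687290537678026
side 0.06 1130 ((442.69757080078125, 62.54142761230469), (580.8359985351562, 132.19833374023438), 85.13104248046875) 0.0811011240200985
side 0.09 1051 ((410.7299499511719, 55.67790222167969), (48.39275360107422, 600.5606689453125), 5.258157730102539) 0.09169459699041127
side 0.112 460 ((412.2671203613281, 46.89272689819336), (10.580129623413086, 198.0890655517578), 5.269914150238037) 0.11828179400528743
side large 6394 tilt 28.034613323095776 ax yaw 94.95380661243554 ((-7.941169738769531, 0.8051948547363281), (158.28268432617188, 117.50592803955078), 0.4457501471042633) ctr [0.481  0.2694 0.0457]
side small 1223 tilt 28.015945883074323 ax yaw 94.87561306917418 ((-4.6519927978515625, -0.2535247802734375), (125.64629364013672, 95.44816589355469), 0.2896310091018677) ctr [ 0.5117 -0.1611  0.0417]
```

View pics/t0c.png

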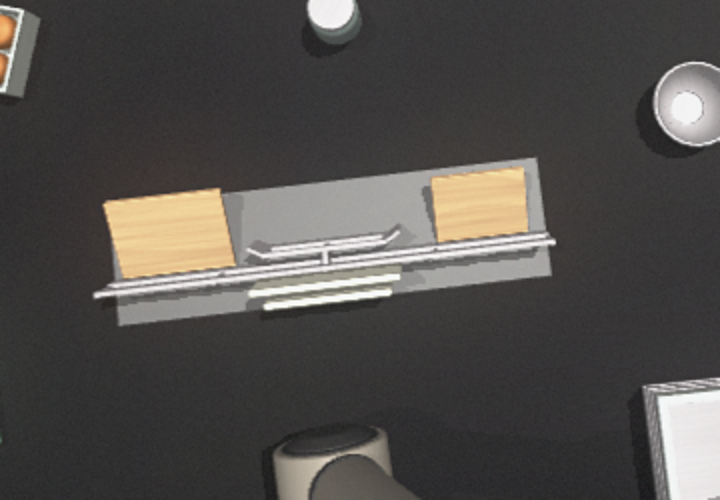

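View pics/side0.png

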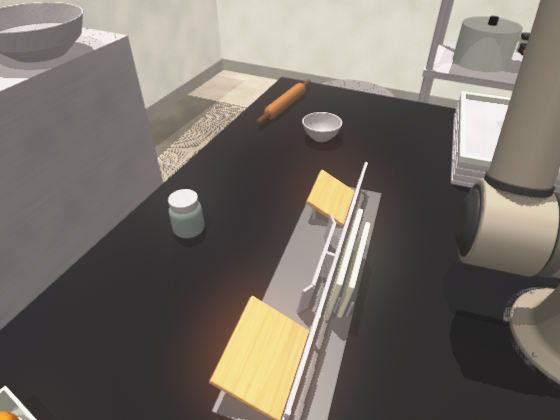

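Emit:
drive_tool([
  {"xyz":[4,-1.7,0],"yaw":0.02,"jaw":-1},
  {"xyz":[8,-3.4,0],"yaw":0.04,"jaw":-1},
  {"xyz":[12,-5,0],"yaw":0.07,"jaw":-1},
  {"xyz":[16,-6.7,0],"yaw":0.1,"jaw":-1},
  {"xyz":[20,-8.4,0],"yaw":0.13,"jaw":-1},
  {"xyz":[24,-10.1,0],"yaw":0.15,"jaw":-1},
  {"xyz":[28,-11.7,0],"yaw":0.179,"jaw":-1},
  {"xyz":[32,-13.4,0],"yaw":0.179,"jaw":-1},
  {"xyz":[36,-15.1,0],"yaw":0.179,"jaw":-1},
  {"xyz":[40,-16.8,0],"yaw":0.179,"jaw":-1},
], newtons=20)

```text
time_s: 1.6
ee_pos: [0.4822, -0.2356, 0.2269]
eef_rot: [180.0, -0.0, 5.3]
force: [-0.2, -1.1, 0.5]
opening: 0.178
```

Emit:
drive_tool([
  {"xyz":[4,-2.5,0],"yaw":0,"jaw":-1},
  {"xyz":[8,-5,0],"yaw":0,"jaw":-1},
  {"xyz":[10.9,-7,0],"yaw":0,"jaw":-1},
  {"xyz":[10.9,-7,0],"yaw":0,"jaw":-1},
  {"xyz":[10.9,-7,4],"yaw":0,"jaw":-1},
  {"xyz":[10.9,-7,8],"yaw":0,"jaw":-1},
  {"xyz":[10.9,-7,12],"yaw":0,"jaw":-1},
  {"xyz":[10.9,-7,12.6],"yaw":0,"jaw":-1},
  {"xyz":[10.9,-7,12.6],"yaw":0,"jaw":-1},
  {"xyz":[10.9,-7,12.6],"yaw":0,"jaw":-1},
])

```text
time_s: 2.6
ee_pos: [0.5842, -0.1582, 0.103]
eef_rot: [179.9, -0.2, 5.2]
force: [0.8, -0.8, -0.3]
opening: 0.003
```

```bash
cat >> h.py <<'E'
yaw=np.radians(5.27); O=np.array([.4487,.0489,0]); RR=np.array([[np.cos(yaw),-np.sin(yaw),0],[np.sin(yaw),np.cos(yaw),0],[0,0,1]])
def rack(X): return (X-O)@RR
np.set_printoptions(precision=4,suppress=True)
E
python3 - <<'E'
from h import *
s=monitor.read_state(); print(s['ee_pos'],rack(s['ee_pos'])*1000,s['opening'],s['time_s'])
im,d,K,P=cap('side'); save('side1.png',cv2.resize(im[100:300,220:500],(784,560)))
C=rack(cloud(d,K,P))*1000
# fingers/boards: points near tip
m=(d>0)&(C[...,2]>95)&(C[...,2]<150)&(abs(C[...,0]-115)<60)&(abs(C[...,1]+217)<60)
X=C[m]
for lo in range(95,150,8):
    Y=X[(X[:,2]>=lo)&(X[:,2]<lo+8)]
    if len(Y): print(lo,len(Y),Y.min(0),Y.max(0))
E
```

```text
[ 0.5842 -0.1582  0.103 ] [ 115.8921 -218.6251  102.9548] 0.0031737154511749634 2.6
103 10 [ 104.8356 -215.4319  104.9165] [ 125.9214 -209.5524  110.8421]
111 11 [ 105.3547 -209.118   111.6874] [ 126.2133 -202.4869  118.6421]
119 4 [ 106.2605 -202.6951  119.6428] [ 125.215  -201.1781  121.6662]
```

View pics/side1.png

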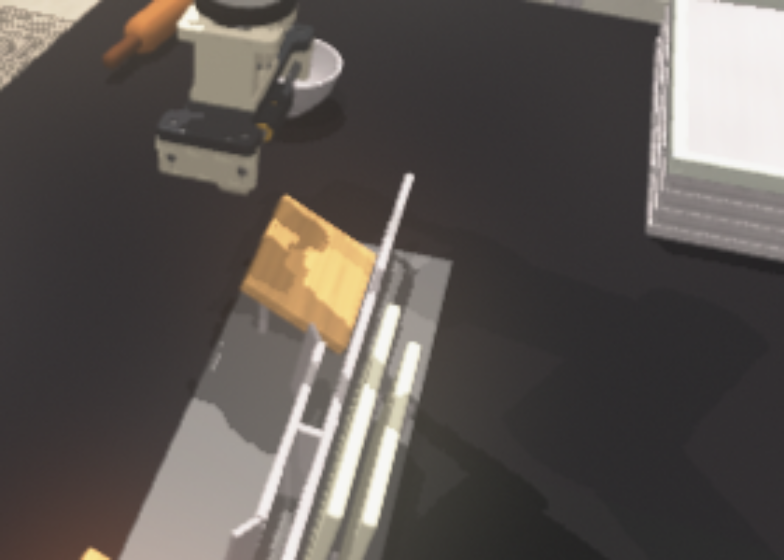

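Emit:
drive_tool([
  {"xyz":[0,0,3],"yaw":0,"jaw":-1},
  {"xyz":[0,0,6],"yaw":0,"jaw":-1},
  {"xyz":[0,0,8.1],"yaw":0,"jaw":-1},
  {"xyz":[0,0,8.1],"yaw":0,"jaw":-1},
  {"xyz":[-0.6,0,8.1],"yaw":0,"jaw":-1},
  {"xyz":[-1.2,0,8.1],"yaw":0,"jaw":-1},
  {"xyz":[-1.5,0,7.6],"yaw":0,"jaw":-1},
  {"xyz":[-1.7,0,7.1],"yaw":0,"jaw":-1},
  {"xyz":[-2.0,0,6.6],"yaw":0,"jaw":-1},
  {"xyz":[-2.3,0,6.1],"yaw":0,"jaw":-1},
])

```text
time_s: 3.65
ee_pos: [0.5605, -0.1596, 0.0408]
eef_rot: [180.0, -0.1, 5.3]
force: [0.4, 0.2, 0.3]
opening: 0.004
```

```bash
cat >> h.py <<'E'
def board(n,cam='side',lo=9):
    im,d,K,P=cap(cam); r=finder.trace(n,cam); C=rack(cloud(d,K,P))*1000
    for q in r[:2]:
        m=q['region']&(d>0)&(C[...,2]>lo); m=cv2.erode(m.astype(np.uint8),np.ones((3,3)))>0; Y=C[m]
        if len(Y)<30: continue
        rng=np.random.default_rng(0);best=None
        for _ in range(300):
            p=Y[rng.choice(len(Y),3,False)]; nn=np.cross(p[1]-p[0],p[2]-p[0]); nn/=np.linalg.norm(nn)+1e-12
            i=abs((Y-p[0])@nn)<3
            if best is None or i.sum()>best.sum(): best=i
        Z=Y[best]; print(n,q['confidence'],q['pixel'],len(Z),'normal',np.linalg.svd(Z-Z.mean(0),full_matrices=False)[2][2],'lo',np.percentile(Z,1,0),'hi',np.percentile(Z,99,0),'all y',np.percentile(Y[:,1],[1,99]))
    return im
E
python3 - <<'E'
from h import *
print(rack(monitor.read_state()['ee_pos'])*1000)
im=board('small_board'); 
E
```

```text
[  92.1809 -217.9126   40.8236]
```

```bash
python3 - <<'E'
from h import *
im,d,K,P=cap('side'); save('side2.png',cv2.resize(im[100:300,220:500],(784,560)))
E
```

```text
(no output)
```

View pics/side2.png

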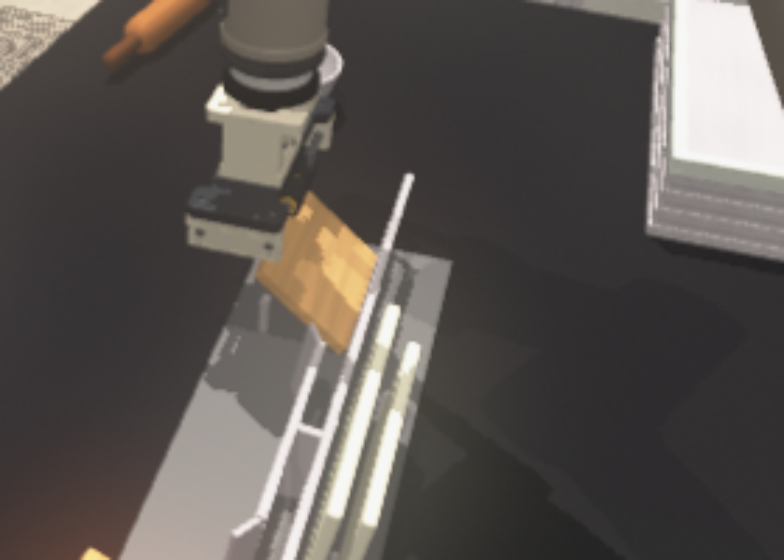

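Emit:
drive_tool([
  {"xyz":[-0.8,0,-1.1],"yaw":0,"jaw":-1},
  {"xyz":[-1.6,0,-2.1],"yaw":0,"jaw":-1},
  {"xyz":[-2.4,0,-2.7],"yaw":0,"jaw":-1},
  {"xyz":[-3.2,0,-3.1],"yaw":0,"jaw":-1},
  {"xyz":[-4.0,0,-3.4],"yaw":0,"jaw":-1},
  {"xyz":[-4.9,0,-3.6],"yaw":0,"jaw":-1},
  {"xyz":[-5.8,0,-3.7],"yaw":0,"jaw":-1},
  {"xyz":[-6.6,0,-3.7],"yaw":0,"jaw":-1},
  {"xyz":[-7.3,0,-3.7],"yaw":0,"jaw":-1},
  {"xyz":[-7.8,0,-3.7],"yaw":0,"jaw":-1},
])

```text
time_s: 4.8
ee_pos: [0.4817, -0.1666, 0.0766]
eef_rot: [-180.0, 0.0, 5.2]
force: [-0.3, -0.2, -0.4]
opening: 0.005
```

Emit:
drive_tool([
  {"xyz":[0,0,0],"yaw":0,"jaw":-1},
  {"xyz":[0,0,0],"yaw":0,"jaw":-1},
  {"xyz":[1,0,0],"yaw":0,"jaw":-1},
  {"xyz":[3,0,0],"yaw":0,"jaw":-1},
  {"xyz":[6,0,0],"yaw":0,"jaw":-1},
  {"xyz":[6,2,-4],"yaw":0,"jaw":-1},
  {"xyz":[6,5,-7],"yaw":0,"jaw":-1},
  {"xyz":[6,9,-7],"yaw":0,"jaw":-1},
  {"xyz":[6,12,-7],"yaw":0,"jaw":-1},
  {"xyz":[6,12,-7],"yaw":0,"jaw":-1},
])

```text
time_s: 5.8
ee_pos: [0.5541, -0.2843, 0.1466]
eef_rot: [179.9, -0.1, 5.1]
force: [-0.0, 0.3, -0.1]
opening: 0.005
```

```bash
python3 - <<'E'
from h import *
print(rack(monitor.read_state()['ee_pos'])*1000)
im=board('small_board'); save('side3.png',cv2.resize(im[100:300,220:500],(784,560)))
board('small_board','top')
E
```

```text
[  74.3408 -341.4795  146.5875]
small_board 0.8 [352.1, 198.0] 147 normal [0.9902 0.0049 0.1395] lo [ -11.5231 -274.8377   16.8547] hi [   4.8081 -151.6337  108.4902] all y [-274.5946 -151.6441]
small_board 0.21 [259.5, 358.6] 6444 normal [-0.47    0.0022  0.8827] lo [  2.0724 140.6448  18.6178] hi [103.0985 294.3175  72.6696] all y [140.657 294.426]
small_board 0.52 [295.7, 268.3] 198 normal [-0.9851 -0.0028 -0.1717] lo [  -7.1899 -240.9511   28.9559] hi [   8.6485 -157.1073  109.615 ] all y [-240.4979 -157.277 ]
```

View pics/side3.png

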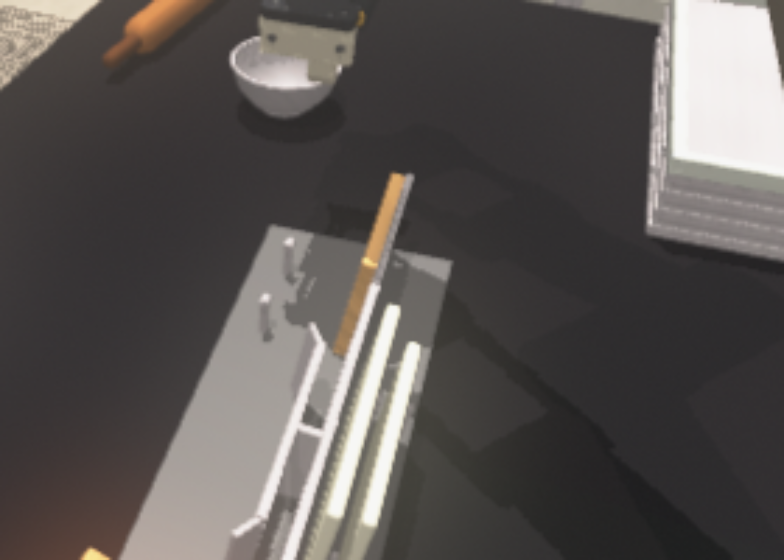

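Emit:
drive_tool([
  {"xyz":[-3,-1,0],"yaw":0,"jaw":-1},
  {"xyz":[-6.8,-2.0,0],"yaw":0,"jaw":-1},
  {"xyz":[-6.8,-2.0,2],"yaw":0,"jaw":-1},
  {"xyz":[-6.8,-2.0,5],"yaw":0,"jaw":-1},
  {"xyz":[-6.8,-2.0,8],"yaw":0,"jaw":-1},
  {"xyz":[-6.8,-2.0,8],"yaw":0,"jaw":-1},
  {"xyz":[-6.8,-3.5,8],"yaw":0,"jaw":-1},
  {"xyz":[-6.8,-4.5,8],"yaw":0,"jaw":-1},
  {"xyz":[-6.8,-5.5,8],"yaw":0,"jaw":-1},
  {"xyz":[-6.8,-6.5,8],"yaw":0,"jaw":-1},
])

```text
time_s: 7.0
ee_pos: [0.4801, -0.2212, 0.0679]
eef_rot: [179.9, -0.1, 5.3]
force: [0.1, -1.0, 0.4]
opening: 0.003
```

```bash
python3 - <<'E'
from h import *
print(rack(monitor.read_state()['ee_pos'])*1000)
im=board('small_board'); 
E
```

```text
[   6.4435 -271.8147   67.9144]
```

Emit:
drive_tool([
  {"xyz":[0,-1.1,0],"yaw":0,"jaw":-1},
  {"xyz":[0,-2.2,0],"yaw":0,"jaw":-1},
  {"xyz":[0,-3.3,0],"yaw":0,"jaw":-1},
  {"xyz":[0,-4.4,0],"yaw":0,"jaw":-1},
  {"xyz":[0,-5.5,0],"yaw":0,"jaw":-1},
  {"xyz":[0,-6.6,0],"yaw":0,"jaw":-1},
  {"xyz":[0,-7.7,0],"yaw":0,"jaw":-1},
  {"xyz":[0,-8.8,0],"yaw":0,"jaw":-1},
  {"xyz":[0,-9.7,0],"yaw":0,"jaw":-1},
  {"xyz":[0,-10.5,0],"yaw":0,"jaw":-1},
])

```text
time_s: 8.1
ee_pos: [0.4698, -0.1167, 0.0667]
eef_rot: [-180.0, 0.0, 5.3]
force: [0.0, -1.9, 1.4]
opening: 0.0
```

```bash
python3 - <<'E'
from h import *
print(rack(monitor.read_state()['ee_pos'])*1000)
im,d,K,P=cap('side'); save('side4.png',cv2.resize(im[100:300,220:500],(784,560)))
E
```

```text
[   5.8204 -166.8002   66.6743]
```

View pics/side4.png

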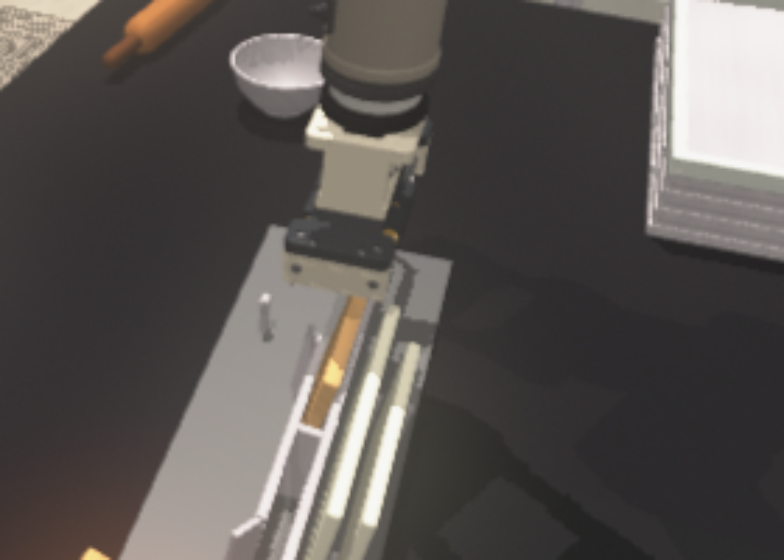

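Emit:
drive_tool([
  {"xyz":[0,-0.2,0],"yaw":0,"jaw":-1},
  {"xyz":[0,-0.4,0],"yaw":0,"jaw":-1},
  {"xyz":[0,-0.6,0],"yaw":0,"jaw":-1},
  {"xyz":[0,-0.7,0],"yaw":0,"jaw":-1},
  {"xyz":[0,-0.8,0],"yaw":0,"jaw":-1},
  {"xyz":[0,-0.9,0],"yaw":0,"jaw":-1},
  {"xyz":[0,-1.0,0],"yaw":0,"jaw":-1},
  {"xyz":[0,-1.1,0],"yaw":0,"jaw":-1},
  {"xyz":[0,-1.2,0],"yaw":0,"jaw":-1},
  {"xyz":[0,-1.2,0],"yaw":0,"jaw":-1},
])

```text
time_s: 9.15
ee_pos: [0.4688, -0.1054, 0.0667]
eef_rot: [-180.0, 0.0, 5.3]
force: [-0.0, -1.1, 0.8]
opening: 0.004
```

```bash
python3 - <<'E'
from h import *
print(rack(monitor.read_state()['ee_pos'])*1000)
im,d,K,P=cap('side'); C=rack(cloud(d,K,P))*1000
m=(d>0)&(C[...,2]>80)&(abs(C[...,0])<20)&(C[...,1]<0)&(C[...,1]>-140)&(im[...,0].astype(int)-im[...,2]>40)
print(m.sum(),np.percentile(C[m],[0,2,98,100],axis=0))
E
```

```text
[   5.8371 -155.5085   66.6882]
319 [[ -18.5393 -139.9825   80.1726]
 [ -14.9523 -131.029    81.3377]
 [  16.3717   -7.2115  428.7318]
 [  19.2209   -6.4888  430.3607]]
```

Emit:
drive_tool([
  {"xyz":[0,-0.1,0],"yaw":0,"jaw":-1},
  {"xyz":[0,-0.15,0],"yaw":0,"jaw":-1},
  {"xyz":[0,-0.2,0],"yaw":0,"jaw":-1},
  {"xyz":[0,-0.25,0],"yaw":0,"jaw":-1},
  {"xyz":[0,-0.3,0],"yaw":0,"jaw":-1},
  {"xyz":[0,-0.3,0],"yaw":0,"jaw":-1},
  {"xyz":[0,-0.35,0],"yaw":0,"jaw":-1},
  {"xyz":[0,-0.35,0],"yaw":0,"jaw":-1},
  {"xyz":[0,-0.35,0],"yaw":0,"jaw":-1},
  {"xyz":[0,-0.35,0],"yaw":0,"jaw":-1},
])

```text
time_s: 10.2
ee_pos: [0.4685, -0.1021, 0.0667]
eef_rot: [180.0, 0.0, 5.3]
force: [0.4, -1.6, 0.2]
opening: 0.006
```

Emit:
drive_tool([
  {"xyz":[0,-0.05,0],"yaw":0,"jaw":-1},
  {"xyz":[0,-0.1,0],"yaw":0,"jaw":-1},
  {"xyz":[0,-0.15,0],"yaw":0,"jaw":-1},
  {"xyz":[0,-0.2,0],"yaw":0,"jaw":-1},
  {"xyz":[0,-0.2,0],"yaw":0,"jaw":-1},
  {"xyz":[0,-0.2,0],"yaw":0,"jaw":-1},
  {"xyz":[0,-0.2,0],"yaw":0,"jaw":-1},
  {"xyz":[0,-0.2,0],"yaw":0,"jaw":-1},
  {"xyz":[0,-0.2,0],"yaw":0,"jaw":-1},
  {"xyz":[0,-0.2,0],"yaw":0,"jaw":-1},
])

```text
time_s: 11.2
ee_pos: [0.4684, -0.1002, 0.0667]
eef_rot: [180.0, -0.0, 5.3]
force: [-0.3, -2.5, 0.1]
opening: 0.0
```

Emit:
drive_tool([
  {"xyz":[0,-0.05,0],"yaw":0,"jaw":-1},
  {"xyz":[0,-0.1,0],"yaw":0,"jaw":-1},
  {"xyz":[0,-0.15,0],"yaw":0,"jaw":-1},
  {"xyz":[0,-0.2,0],"yaw":0,"jaw":-1},
  {"xyz":[0,-0.2,0],"yaw":0,"jaw":-1},
  {"xyz":[0,-0.2,0],"yaw":0,"jaw":-1},
  {"xyz":[0,-0.2,0],"yaw":0,"jaw":-1},
  {"xyz":[0,-0.2,0],"yaw":0,"jaw":-1},
  {"xyz":[0,-0.2,0],"yaw":0,"jaw":-1},
  {"xyz":[0,-0.2,0],"yaw":0,"jaw":-1},
])

```text
time_s: 12.2
ee_pos: [0.4691, -0.0997, 0.0672]
eef_rot: [179.8, -0.1, 5.3]
force: [0.3, -9.7, -0.0]
opening: 0.003
```

```bash
python3 - <<'E'
from h import *
s=monitor.read_state();print(rack(s['ee_pos'])*1000,s['force'])
im,d,K,P=cap('side'); C=rack(cloud(d,K,P))*1000
m=(d>0)&(C[...,2]>80)&(C[...,2]<125)&(abs(C[...,0])<20)&(C[...,1]<10)&(C[...,1]>-140)&(im[...,0].astype(int)-im[...,2]>40)
print(m.sum(),np.percentile(C[m],[0,2,98,100],axis=0))
E
```

```text
[   6.6167 -149.8665   67.1631] [ 0.3001 -9.7449 -0.0241]
286 [[ -14.9345 -109.6687   80.2062]
 [ -14.5399  -94.0248   82.3159]
 [   0.6261   -2.0598  108.3018]
 [   0.8581   -1.4538  108.8915]]
```

Emit:
drive_tool([
  {"xyz":[0,1,0],"yaw":0,"jaw":-1},
  {"xyz":[0,2.5,0],"yaw":0,"jaw":-1},
  {"xyz":[0,4,-2],"yaw":0,"jaw":-1},
  {"xyz":[0,4,-6],"yaw":0,"jaw":-1},
  {"xyz":[1,3,-10],"yaw":0,"jaw":-1},
  {"xyz":[3,0,-14],"yaw":0,"jaw":-1},
  {"xyz":[5,-4,-14],"yaw":0,"jaw":-1},
  {"xyz":[7,-8,-14],"yaw":0,"jaw":-1},
  {"xyz":[9,-12,-14],"yaw":0,"jaw":-1},
  {"xyz":[11,-16,-14],"yaw":0,"jaw":-1},
])

```text
time_s: 13.25
ee_pos: [0.5634, 0.0725, 0.2066]
eef_rot: [-180.0, 0.0, 5.2]
force: [0.9, -0.3, -1.0]
opening: 0.005
```

Emit:
drive_tool([
  {"xyz":[1,-4,0],"yaw":0,"jaw":-1},
  {"xyz":[2,-8,0],"yaw":0,"jaw":-1},
  {"xyz":[2,-12,0],"yaw":0,"jaw":-1},
  {"xyz":[2,-16,0],"yaw":0,"jaw":-1},
  {"xyz":[2,-20,0],"yaw":0,"jaw":-1},
  {"xyz":[2,-20.5,0],"yaw":0,"jaw":-1},
  {"xyz":[2,-20.5,3],"yaw":0,"jaw":-1},
  {"xyz":[2,-20.5,6],"yaw":0,"jaw":-1},
  {"xyz":[2,-20.5,9],"yaw":0,"jaw":-1},
  {"xyz":[2,-20.5,9],"yaw":0,"jaw":-1},
])

```text
time_s: 14.25
ee_pos: [0.5617, 0.2752, 0.112]
eef_rot: [179.9, 0.5, 5.2]
force: [-0.7, 0.1, -0.8]
opening: 0.004
```

```bash
python3 - <<'E'
from h import *
s=monitor.read_state();print(rack(s['ee_pos'])*1000,s['eef_rot'])
board('small_board');board('large_board')
E
```

```text
[133.3518 214.9308 112.0349] [179.8651   0.5448   5.2114]
small_board 0.82 [340.0, 228.4] 208 normal [-0.1558  0.0042  0.9878] lo [ -13.218  -125.7646  103.1071] hi [ -3.702   -3.5048 108.3114] all y [-123.613    -2.3764]
large_board 0.65 [263.0, 361.1] 6389 normal [ 0.4698 -0.0025 -0.8828] lo [  2.2654 140.9797  18.5426] hi [102.8363 294.3366  72.5861] all y [140.9868 294.5847]
```

Emit:
drive_tool([
  {"xyz":[0.3,0,3],"yaw":0,"jaw":-1},
  {"xyz":[0.3,0,6],"yaw":0,"jaw":-1},
  {"xyz":[0.3,0,8.8],"yaw":0,"jaw":-1},
  {"xyz":[0.3,0,8.8],"yaw":0,"jaw":-1},
  {"xyz":[-0.4,0,8.8],"yaw":0,"jaw":-1},
  {"xyz":[-1.0,0,8.8],"yaw":0,"jaw":-1},
  {"xyz":[-1.4,0,8.2],"yaw":0,"jaw":-1},
  {"xyz":[-1.7,0,7.6],"yaw":0,"jaw":-1},
  {"xyz":[-2.0,0,7.0],"yaw":0,"jaw":-1},
  {"xyz":[-2.4,0,6.4],"yaw":0,"jaw":-1},
])

```text
time_s: 15.45
ee_pos: [0.5411, 0.2753, 0.0542]
eef_rot: [-180.0, -0.2, 5.3]
force: [3.6, -0.3, 0.3]
opening: 0.004
```

```bash
python3 - <<'E'
from h import *
s=monitor.read_state();print(rack(s['ee_pos'])*1000,s['force'])
board('large_board')
E
```

```text
[112.7579 216.9806  54.1546] [ 3.5848 -0.3325  0.3401]
large_board 0.83 [268.3, 358.8] 5965 normal [-0.5811  0.0024  0.8138] lo [  1.4322 141.0689  18.8565] hi [ 91.8359 294.38    83.546 ] all y [141.0767 294.5914]
```

Emit:
drive_tool([
  {"xyz":[-0.8,0,-1.0],"yaw":0,"jaw":-1},
  {"xyz":[-1.6,0,-1.8],"yaw":0,"jaw":-1},
  {"xyz":[-2.5,0,-2.4],"yaw":0,"jaw":-1},
  {"xyz":[-3.5,0,-2.9],"yaw":0,"jaw":-1},
  {"xyz":[-4.6,0,-3.3],"yaw":0,"jaw":-1},
  {"xyz":[-5.8,0,-3.5],"yaw":0,"jaw":-1},
  {"xyz":[-7.0,0,-3.6],"yaw":0,"jaw":-1},
  {"xyz":[-8.2,0,-3.6],"yaw":0,"jaw":-1},
  {"xyz":[-9.3,0,-3.6],"yaw":0,"jaw":-1},
  {"xyz":[-9.9,0,-3.6],"yaw":0,"jaw":-1},
])

```text
time_s: 16.55
ee_pos: [0.4397, 0.2657, 0.0882]
eef_rot: [180.0, 0.1, 5.3]
force: [-0.3, -0.7, 0.3]
opening: 0.005
```

Emit:
drive_tool([
  {"xyz":[0,0,0],"yaw":0,"jaw":-1},
  {"xyz":[0,0,0],"yaw":0,"jaw":-1},
  {"xyz":[1,0,0],"yaw":0,"jaw":-1},
  {"xyz":[3,0,0],"yaw":0,"jaw":-1},
  {"xyz":[6,0,0],"yaw":0,"jaw":-1},
  {"xyz":[6,-2,-4],"yaw":0,"jaw":-1},
  {"xyz":[6,-5,-7],"yaw":0,"jaw":-1},
  {"xyz":[6,-9,-7],"yaw":0,"jaw":-1},
  {"xyz":[6,-12.5,-7],"yaw":0,"jaw":-1},
  {"xyz":[6,-12.5,-7],"yaw":0,"jaw":-1},
])

```text
time_s: 17.55
ee_pos: [0.49, 0.3999, 0.1585]
eef_rot: [-179.9, -0.1, 5.5]
force: [0.5, -0.2, 0.3]
opening: 0.005
```

```bash
python3 - <<'E'
from h import *
print(rack(monitor.read_state()['ee_pos'])*1000)
im=board('large_board'); save('side5.png',im)
board('large_board','top')
E
```

```text
[ 73.3337 345.7543 158.5009]
large_board 0.78 [297.5, 359.1] 592 normal [ 0.1382 -0.0021 -0.9904] lo [-16.2213 140.3532 123.6768] hi [ -7.7066 294.4568 127.9805] all y [140.64   295.4885]
large_board 0.66 [142.7, 285.6] 438 normal [-0.9859  0.0039 -0.1673] lo [ -9.8659 134.739   31.4165] hi [  8.8759 285.0317 129.9703] all y [134.4352 285.5164]
```

View pics/side5.png

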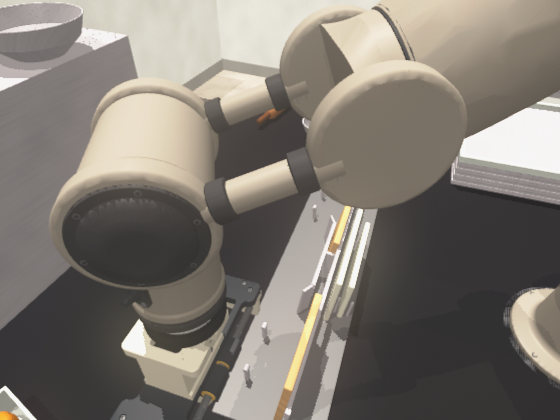

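Emit:
drive_tool([
  {"xyz":[-3,0.5,0],"yaw":0,"jaw":-1},
  {"xyz":[-6.8,1.4,0],"yaw":0,"jaw":-1},
  {"xyz":[-6.8,1.4,2],"yaw":0,"jaw":-1},
  {"xyz":[-6.8,1.4,5],"yaw":0,"jaw":-1},
  {"xyz":[-6.8,1.4,8.8],"yaw":0,"jaw":-1},
  {"xyz":[-6.8,1.4,8.8],"yaw":0,"jaw":-1},
  {"xyz":[-6.8,2.5,8.8],"yaw":0,"jaw":-1},
  {"xyz":[-6.8,3.5,8.8],"yaw":0,"jaw":-1},
  {"xyz":[-6.8,4.5,8.8],"yaw":0,"jaw":-1},
  {"xyz":[-6.8,5.5,8.8],"yaw":0,"jaw":-1},
])

```text
time_s: 18.75
ee_pos: [0.4281, 0.3342, 0.0721]
eef_rot: [-179.9, -0.1, 5.2]
force: [-0.6, 1.8, -0.3]
opening: 0.006
```

```bash
python3 - <<'E'
from h import *
s=monitor.read_state();print(rack(s['ee_pos'])*1000,s['force'])
board('large_board');board('large_board','top')
E
```

```text
[  5.7047 286.0045  72.0641] [-0.6181  1.7694 -0.3458]
large_board 0.83 [160.9, 287.2] 349 normal [-0.9824  0.004  -0.1867] lo [-10.4271 104.0361  31.4568] hi [ 10.6065 250.3745 129.8839] all y [104.0665 249.6985]
```

Emit:
drive_tool([
  {"xyz":[0,1,0],"yaw":0,"jaw":-1},
  {"xyz":[0,2,0],"yaw":0,"jaw":-1},
  {"xyz":[0,3,0],"yaw":0,"jaw":-1},
  {"xyz":[0,4,0],"yaw":0,"jaw":-1},
  {"xyz":[0,5,0],"yaw":0,"jaw":-1},
  {"xyz":[0,6,0],"yaw":0,"jaw":-1},
  {"xyz":[0,7,0],"yaw":0,"jaw":-1},
  {"xyz":[0,8,0],"yaw":0,"jaw":-1},
  {"xyz":[0,8.8,0],"yaw":0,"jaw":-1},
  {"xyz":[0,9.4,0],"yaw":0,"jaw":-1},
])

```text
time_s: 19.95
ee_pos: [0.436, 0.2406, 0.0707]
eef_rot: [180.0, 0.0, 5.2]
force: [-0.1, 2.2, 0.7]
opening: 0.006
```

Emit:
drive_tool([
  {"xyz":[0,0.2,0],"yaw":0,"jaw":-1},
  {"xyz":[0,0.4,0],"yaw":0,"jaw":-1},
  {"xyz":[0,0.5,0],"yaw":0,"jaw":-1},
  {"xyz":[0,0.6,0],"yaw":0,"jaw":-1},
  {"xyz":[0,0.7,0],"yaw":0,"jaw":-1},
  {"xyz":[0,0.8,0],"yaw":0,"jaw":-1},
  {"xyz":[0,0.85,0],"yaw":0,"jaw":-1},
  {"xyz":[0,0.9,0],"yaw":0,"jaw":-1},
  {"xyz":[0,0.9,0],"yaw":0,"jaw":-1},
  {"xyz":[0,0.9,0],"yaw":0,"jaw":-1},
])

```text
time_s: 20.95
ee_pos: [0.4367, 0.2324, 0.0707]
eef_rot: [180.0, 0.0, 5.3]
force: [-0.2, 0.9, 1.1]
opening: 0.009
```

```bash
python3 - <<'E'
from h import *
s=monitor.read_state();print(rack(s['ee_pos'])*1000,s['force'])
board('large_board');board('large_board','top')
E
```

```text
[  4.9198 183.8134  70.6649] [-0.1576  0.8861  1.1348]
large_board 0.67 [196.2, 284.6] 253 normal [-0.971   0.0037 -0.239 ] lo [-11.0902   6.1646  56.5636] hi [  8.2198 150.2639 128.918 ] all y [  6.4274 150.112 ]
```

Inner end about 6 mm out; finger should stop near y = 180. Push on gently.

Emit:
drive_tool([
  {"xyz":[0,0.05,0],"yaw":0,"jaw":-1},
  {"xyz":[0,0.1,0],"yaw":0,"jaw":-1},
  {"xyz":[0,0.15,0],"yaw":0,"jaw":-1},
  {"xyz":[0,0.2,0],"yaw":0,"jaw":-1},
  {"xyz":[0,0.25,0],"yaw":0,"jaw":-1},
  {"xyz":[0,0.3,0],"yaw":0,"jaw":-1},
  {"xyz":[0,0.35,0],"yaw":0,"jaw":-1},
  {"xyz":[0,0.35,0],"yaw":0,"jaw":-1},
  {"xyz":[0,0.35,0],"yaw":0,"jaw":-1},
  {"xyz":[0,0.35,0],"yaw":0,"jaw":-1},
])

```text
time_s: 22.15
ee_pos: [0.4373, 0.2307, 0.0711]
eef_rot: [-179.8, -0.1, 5.2]
force: [-1.6, 12.0, 2.0]
opening: 0.003
```

Emit:
drive_tool([
  {"xyz":[0,0.05,0],"yaw":0,"jaw":-1},
  {"xyz":[0,0.1,0],"yaw":0,"jaw":-1},
  {"xyz":[0,0.15,0],"yaw":0,"jaw":-1},
  {"xyz":[0,0.2,0],"yaw":0,"jaw":-1},
  {"xyz":[0,0.2,0],"yaw":0,"jaw":-1},
  {"xyz":[0,0.2,0],"yaw":0,"jaw":-1},
  {"xyz":[0,0.2,0],"yaw":0,"jaw":-1},
  {"xyz":[0,0.2,0],"yaw":0,"jaw":-1},
  {"xyz":[0,0.2,0],"yaw":0,"jaw":-1},
  {"xyz":[0,0.2,0],"yaw":0,"jaw":-1},
])

```text
time_s: 23.15
ee_pos: [0.4378, 0.2305, 0.0716]
eef_rot: [-179.7, -0.2, 5.2]
force: [-3.0, 21.5, 3.6]
opening: 0.002
```

Emit:
drive_tool([
  {"xyz":[0,-0.4,0],"yaw":0,"jaw":-1},
  {"xyz":[0,-1.5,0],"yaw":0,"jaw":-1},
  {"xyz":[0,-3.5,0],"yaw":0,"jaw":-1},
  {"xyz":[0,-5,-2],"yaw":0,"jaw":-1},
  {"xyz":[0,-7,-6],"yaw":0,"jaw":-1},
  {"xyz":[1,-10,-10],"yaw":0,"jaw":-1},
  {"xyz":[4,-12,-13],"yaw":0,"jaw":-1},
  {"xyz":[7,-14,-13],"yaw":0,"jaw":-1},
  {"xyz":[7,-14,-13],"yaw":0,"jaw":-1},
  {"xyz":[7,-14,-13],"yaw":0,"jaw":-1},
])

```text
time_s: 24.15
ee_pos: [0.4936, 0.3725, 0.1993]
eef_rot: [179.9, 0.1, 5.3]
force: [-0.5, 0.5, -0.2]
opening: 0.004
```

```bash
python3 - <<'E'
from h import *
s=monitor.read_state();print(rack(s['ee_pos'])*1000,s['force'])
im=board('small_board');board('large_board');im2=board('large_board','top');board('small_board','top')
a=np.hstack([cv2.resize(im[200:360,250:390],(420,480)),cv2.resize(im2[230:310,140:340],(380,480))]); save('fin.png',a)
E
```

```text
[ 74.4135 318.1332 199.3333] [-0.4564  0.4786 -0.232 ]
small_board 0.72 [342.3, 224.9] 166 normal [-0.1411  0.0026  0.99  ] lo [ -13.1529 -124.8435  103.6104] hi [ -3.7006 -19.8537 108.2296] all y [-124.4762  -19.9726]
large_board 0.69 [322.7, 291.5] 514 normal [0.9707 0.0093 0.2402] lo [-14.2107  10.03    28.3366] hi [ 11.6205 164.1384 127.6147] all y [  9.8539 164.106 ]
large_board 0.72 [185.1, 283.4] 439 normal [-0.9718 -0.0044 -0.2357] lo [-12.3045   4.9519  28.4271] hi [ 13.8029 154.8929 129.2745] all y [  5.0621 154.9718]
small_board 0.64 [249.3, 276.9] 273 normal [-0.9718  0.0001 -0.2357] lo [  -7.4699 -129.9602   27.8665] hi [ 13.9894 -10.0434 110.5292] all y [-129.8079  -10.5934]
small_board 0.24 [226.4, 265.2] 462 normal [-0.9426  0.0041 -0.3339] lo [ -38.2071 -300.5407   29.1805] hi [ -3.0665 287.3133 122.5042] all y [-292.7685  286.6483]
```

View pics/fin.png

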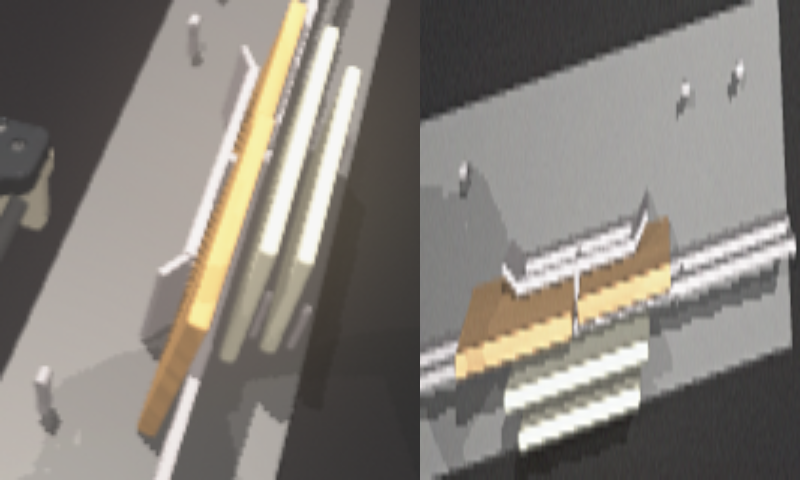

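```bash
python3 -c "
from h import *
print(job.finish_job())"
```

```text
the job is handed in; nothing more can be done
None
```

Both boards are standing on edge in the slot, one on each side of the middle stop, and the job is handed in. The clock was at about 24 s of the 64 s allowed.

- **Method:** for each board I used the shut fingers to push the raised edge up until it leaned on the fence. I then pushed the board's outer end along the fence until it met the stop. The small board went in first, then the large one.
- **Contact with the stop:** the push force rose sharply where it should, to about 10 N for the small board and about 21 N for the large one.
- **Positions:** allowing for the trimmed mask edges, the cameras and the finger position put the outer ends at about y = −132.5 mm (small) and y = +164.5 mm (large). Home would be −133 and +163 mm, so the inner ends should be within about 2 mm of the stop.
- **Lean:** the small board's top edge tilts 8°, and the large board's did too when it was last measured, just after tipping. Both look parallel to the fence in the final pictures.
- **One disagreement:** in the last check, fits to the boards' broad faces read about 13.5–14° instead. The 14° limit makes this worth noting. I took it to be edge points mixed into the fit, and did not measure it another way.
- **Not re-measured:** I did not measure the bowl and jar again at the end. The arm passed over the bowl's side of the counter with clearance and never came near the jar.
- **Arm at hand-in:** it stood clear of the boards and rack at about 0.2 m height, with no contact force showing.

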